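# Seat the slicer's blade cassette and hold a feeler blade in its gap

## Task

Set up the vegetable slicer: press the white blade cassette from the cutting board straight down into the slicer's recess until it is fully home, its top flush with the backrest, and let it go. Then take the flat-handled feeler blade out of the wooden block, slide it down along the cassette's face, between it and the sprung steel gauge plate, on through the tapered lead-in until the two plates pinch it and it drags snugly, stopping before its end stands on the slicer's deck. Finish while still gripping it there, upright and still, so that the gap can be locked; leave everything else on the counter alone.

Things in the scene. Friction and masses are not known exactly. Their poses are not given: they have to be found in the camera images.
- slicer: white vegetable slicer, fixed. Origin at counter level under its recess; x runs across the slicing gap: +x to backrest and the sloping steel runway (to x = 165 mm), -x to the sprung gauge plate and its housing (x -75 to -45, 66 mm tall, 48 mm wide). Deck 30 mm above the counter, x -90 to 60, y -50 to 50 mm. Nothing within 40 mm of the origin rises above 92 mm
- backrest_top (a point): middle of the top of the backrest, a white post 36 mm wide (y), 90 mm above the counter, front face 10.5 mm to +x of the recess centre. A sprung pad in it (2 N plus 0.4 N per mm, ramped top) pushes the cassette towards -x against two thin front guides. All parts beside the cassette lie within 22 mm of the slicer's y = 0, so fingers pass beside them
- recess (a point): centre of the recess floor in the slicer, 10 mm above the counter, 20 mm below the deck; axes as the slicer's. The recess is 20.4 mm (x) by 46.4 mm (y), open upwards, between gauge plate and backrest; it takes the cassette's foot with 1.2 mm play each side, but the sprung pad makes it rub: press it down with some 5 to 10 N
- mouth (a point): top of the gap for the feeler: on the gauge-plate-side (-x) face of the seated cassette, 90 mm above the counter; axes as the slicer's. From that face towards -x the channel is 6 mm wide for the first 26 mm down (lip flared to 12 mm at the top), 35 mm long in y between the guides; then the gauge plate ramps in over 14 mm of height to the nip. Deck 60 mm below this point
- nip (a point): middle of the nip, 45 mm straight below the mouth: from 40 to 50 mm below the mouth the gauge plate touches or nearly touches the cassette. The blade is snug when its end is 43 to 58 mm below the mouth and both press on it. The sprung cassette gives way up to 2.4 mm to +x: best slide the blade down with its middle plane within 1 mm of this point in x
- gauge_plate (a joint): the sprung steel gauge plate, 30 mm wide (y), 52 mm tall; value in m: 0 at rest, grows up to 0.009 as it is pushed away from the cassette (slicer -x). Spring pushes back with 3 N at 0 plus 0.4 N per mm. With the 3 mm blade in the nip it reads about 0.0008 to 0.0032
- cassette_center (a point): centre (half-way up) of the loose white blade cassette, a slab 18 mm (its x) by 44 mm (y) by 80 mm tall (z), steel-faced on both broad sides, 120 g, alike after a half turn. Starts upright on the cutting board. Its bottom 5 mm is 1.2 mm smaller all round. Fully home, this centre is 40 mm above the recess floor; grip it across its 44 mm width
- feeler_grip (a point): centre of the feeler's flat wooden handle, 12 mm (its x) by 32 mm (y) by 50 mm tall (z), brass rivets; starts upright in one of two slots of the wooden block, the spreader in the other. Below the handle hangs the steel blade: 3 mm (x) by 24 mm (y), 80 mm long; alike after a half turn; 70 g. It sits 45 mm deep in a 6 x 28 mm slot: lift over 50 mm
- feeler_tip (a point): middle of the feeler blade's lower end, 105 mm below the handle's centre along the blade; same axes (x through its 3 mm thickness). The last 3 mm are 1.6 mm thick
- cassette: the blade cassette; origin at the centre of its underside, 40 mm below point cassette_center
- feeler: the feeler blade with its handle; origin at the lower end of the blade
- block: wooden block, 70 mm (x) by 150 mm (y) by 70 mm tall, fixed; slots at y = +37 and -37 mm, long side along y; origin under its centre
- board: white plastic cutting board 200 (x) by 160 (y) by 12 mm, fixed; origin under its centre
- spreader: butter spreader: the same 24 x 3 x 80 mm steel blade as the feeler but a ROUND turned wooden handle (22 mm dia., 70 mm tall); stands, its top 105 mm above the block, in the other slot of the wooden block; leave it alone. Origin at its lower blade end
- onion_a: peeled onion, 58 mm across, about 54 mm tall, on the cutting board; leave alone. Origin under it
- onion_b: peeled onion, 68 mm across, 63 mm tall, on the counter; leave alone. Origin under it
- onion_c: peeled onion, 72 mm across, 67 mm tall, on the counter; leave alone. Origin under it
- ramekin: small white bowl, 72 mm across, 40 mm tall; leave alone. Origin under it
- salt: salt jar, 48 mm across, 85 mm tall; leave alone. Origin under it
- spoon: steel spoon, 150 mm long, lying on the counter; leave alone. Origin at its middle
Mind the look-alikes: they are no part of the job. Of the things that look like the cassette, the larger one is meant.

How it is judged:
On the way, in this order (a step that is already met when the one before it is completed fails the run):
1. the cassette is fully home in the slicer's recess and let go (z of cassette_center in the frame of slicer between 0.048 and 0.052 m and horizontal distance between cassette_center and recess below 0.004 m and angle between cassette_center's own z axis and vertical below 0.06 rad and angle between the x axis of cassette_center and the x axis of slicer, either way round below 0.15 rad and contact force between the fingers and cassette below 0.1 N), for 0.3 s.
2. the feeler blade is drawn clear of the wooden block (height (world z) of feeler_tip above 0.072 m and contact force between the fingers and feeler above 1 N), for 0.1 s.
At the end, for the whole second after the job is handed in: cassette fully home (height 2 mm, centre 4 mm, upright); feeler end 43 to 58 mm below the gap's top, within 12 mm of its middle, flat to the plates (0.15 rad), upright (0.12 rad), pinched by gauge plate (over 1 N, open over 0.4 mm) and cassette (over 0.3 N); gripped and still (z of cassette_center in the frame of slicer between 0.048 and 0.052 m and horizontal distance between cassette_center and recess below 0.004 m and angle between cassette_center's own z axis and vertical below 0.06 rad and angle between the x axis of each of cassette_center, feeler_tip and the x axis of slicer, either way round below 0.15 rad and z of feeler_tip in the frame of slicer between 0.032 and 0.047 m and y of feeler_tip in the frame of slicer between -0.012 and 0.012 m and angle between feeler_tip's own z axis and vertical below 0.12 rad and value of joint gauge_plate above 0.0004 m and contact force between feeler and gauge_plate above 1 N and contact force between feeler and cassette above 0.3 N and contact force between the fingers and feeler above 1 N and linear speed of feeler below 0.02 m/s); the arm keeps its last pose, push and grip.
It fails at once if a bystander (spreader, onion, bowl, jar or spoon) is moved over 30 mm (distance of any of spreader, onion_a, onion_b, onion_c, ramekin, salt, spoon from where it was at the start of the episode above 0.03 m).
It also fails if it takes over 70 s, if anything falls off the work surface, if the arm or the gripper's body presses on something with over 40 N, if the wrist force passes 120 N, or if a joint passes its speed limit or range.

## Robot

A 7-joint arm with a two-finger parallel gripper is mounted at the origin on the work surface. World frame = base frame: x ahead of the robot, y to its left, z up, the work surface at z = 0. Lengths are in m, angles in rad, forces in N, time in s.
With the tool pointing down it reaches from about 0.35 to 0.9 m from the base axis. Payload 19.9 kg.
Tool frame: the origin (TCP) lies between the finger pads; the fingertips stand 19 mm ahead of it and the grasp point (between the pads) is the TCP; z points along the fingers, y is the line along which they close (so a half turn about z gives the same grasp; the last joint's range is limited). The gripper opens to 94 mm and grips with 3 to 60 N. Pads are 16 mm wide; open, the fingers measure 119 mm over their backs; the gripper's body (75 mm by 177 mm) begins 78 mm behind the grasp point.
Start: joints at [-1.335, 0.417, -0.01, 1.614, 0.005, 1.111, -0.053], TCP at [0.171, 0.601, 0.224] pointing down, gripper open.
Joint ranges: [-2.81, 2.81], [-0.39, 2.02], [-1.27, 1.25], [0.06, 2.57], [-1.19, 4.33], [0.19, 2], [-2.82, 2.82]. Speed limits (rad/s): [1.89, 1.89, 2.39, 2.39, 3.01, 3.01, 3.01].

## Interface

Orientations are given as a 3x3 rotation matrix whose columns are the frame's x, y, z axes.
In Python, from rig import robot gives the robot as it stands. Calls block until the motion is done:
- robot.move_ptp(position, orientation): joint-space move of the TCP to a pose.
- robot.move_linear(position, velocity=0.15, frame=None, threshold=None): straight line of the TCP; frame=None keeps the orientation; velocity is the mean speed in m/s. With threshold (N) it stops when the force on the tool has changed by that much, and returns True; else False.
- robot.goto_joints(angles): joint-space move.
- robot.gripper_to(opening): finger opening in m; the grip force is fixed at half the most; returns when the fingers have stopped.
- robot.pause(seconds).
- robot.ik(position, orientation): joint angles nearest the present ones, or None.
- robot.get_state(): the state.
- robot.grab_frame(name): name is "side" or "top" or "wrist"; returns the picture (420x560x3 uint8, red, green, blue); there is no depth.
- robot.camera_info(name): a dict with "fx", "fy", "cx", "cy" (pixels), "dist" ([k1, k2, p1, p2, k3] as OpenCV has them; the pictures are not rectified), "rvec" (rotation vector, rad) and "tvec" (3), from world to camera coordinates, as OpenCV has them. Camera axes: x right, y down, z forward; pixel columns grow to the right and rows downward; lengths in m; the calibration is good to about 2 mm. A picture is of the moment at which its call begins: read the wrist's pose just before it. camera_info takes no time and is no camera call; for the wrist camera it gives the pose at the moment of the call.
A pose or a line that the arm cannot do raises robot.PlanningError and nothing moves.
- robot.sign_off(): hands the job in; it is judged then, once.
The state is a dict: "time": time; "qpos": joint angles; "joint_vel": joint speeds; "effort": joint torques, N m; "ee_pos": TCP position; "tool_rot": TCP orientation; "force": force on the tool from outside, world axes, zero at the start; "moment": the same for the moment, N m; "opening": finger opening in m; "grasp_force": force on a finger pad.
Only numpy, scipy, OpenCV 4.12 (cv2) and the standard library are available. Lean on these libraries where they do the work, as an engineer would, in place of code of your own. Each camera call takes 0.05 s, during which the arm holds its last target. There are 200 camera calls.

## Working session

There is one attempt and no reset: what is moved stays moved. The work goes in short steps, each a Python script; the robot and the scene stay as the last script left them, time stands still between calls to the robot, and variables do not carry over. Pictures are saved under pics/ and viewed, at most 10 in all, crops included, and the job is handed in when it is done.

```bash
mkdir -p pics; ls; cat > h.py <<'E'
import numpy as np, cv2
from rig import robot
def snap(cam,name):
    info=robot.camera_info(cam); im=robot.grab_frame(cam)
    cv2.imwrite(f'pics/{name}.png',cv2.cvtColor(im,cv2.COLOR_RGB2BGR)); 
    np.save(f'pics/{name}.npy',np.array([info],dtype=object),allow_pickle=True); return im,info
def load(name):
    return cv2.cvtColor(cv2.imread(f'pics/{name}.png'),cv2.COLOR_BGR2RGB), np.load(f'pics/{name}.npy',allow_pickle=True)[0]
def K(i): return np.array([[i['fx'],0,i['cx']],[0,i['fy'],i['cy']],[0,0,1.]])
def ray(i,uv):
    n=cv2.undistortPoints(np.array(uv,float).reshape(-1,1,2),K(i),np.array(i['dist'],float)).reshape(-1,2)
    R=cv2.Rodrigues(np.array(i['rvec'],float))[0]; t=np.array(i['tvec'],float).reshape(3)
    return -R.T@t, np.c_[n,np.ones(len(n))]@R
def onz(i,uv,z):
    c,d=ray(i,uv); return c+d*((z-c[2])/d[:,2])[:,None]
def proj(i,P):
    return cv2.projectPoints(np.array(P,float).reshape(-1,1,3),np.array(i['rvec'],float),np.array(i['tvec'],float),K(i),np.array(i['dist'],float))[0].reshape(-1,2)
def Rz(a): # tool down, tool y axis (closing) at angle a from world x
    y=np.array([np.cos(a),np.sin(a),0]); z=np.array([0,0,-1.]); return np.c_[np.cross(y,z),y,z]
E
python3 - <<'E'
from h import *
for c in ('top','side','wrist'):
    im,i=snap(c,c+'0'); cc,d=ray(i,[[280,210]]); print(c,cc,d, i['fx'])
s=robot.get_state(); print(s['time'],s['tool_rot'],s['opening'])
a=cv2.imread('pics/top0.png'); cv2.imwrite('pics/top0b.png',cv2.resize(a,(800,600),interpolation=cv2.INTER_CUBIC))
E
```

```text
pics
top [0.44723977 0.04866954 1.12494566] [[ 0.18656071  0.01683132 -0.98245137]] 463.1794198178053
side [-0.05605395 -0.62681943  0.75774257] [[ 0.57949788  0.58628806 -0.56611206]] 432.64361384744365
wrist [0.09202371 0.62358054 0.38471975] [[ 0.26472411 -0.06991862 -0.96181965]] 301.5997792315747
0.15 [[-9.61932693e-01  2.73286406e-01 -1.84963909e-04]
 [ 2.73286461e-01  9.61932295e-01 -8.77462403e-04]
 [-6.18757884e-05 -8.94607905e-04 -9.99999598e-01]] 0.09385695069110338
```

View pics/top0b.png

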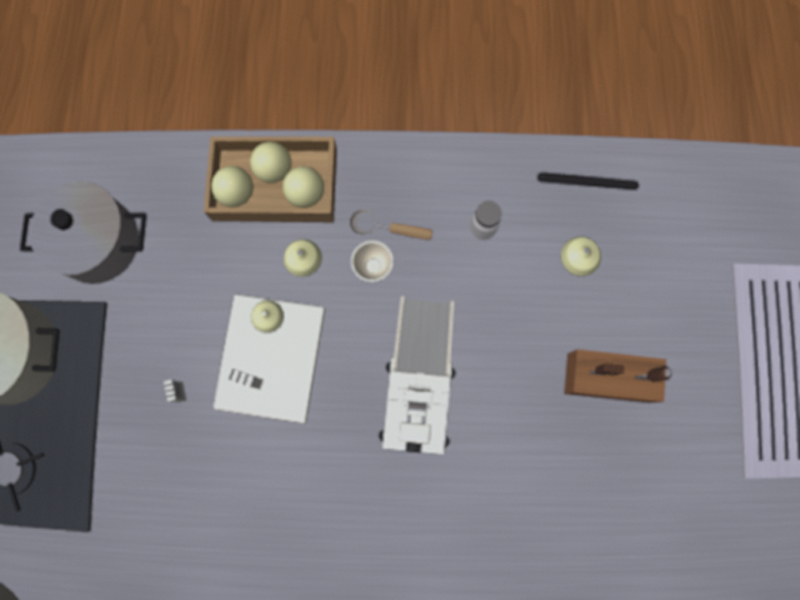

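View pics/side0.png

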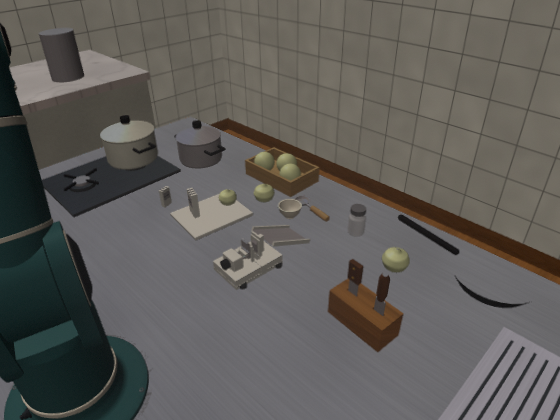

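Top view (800-px scale): a striped slab with a dark end at (245,378) on the board is the cassette candidate. A smaller one at (172,390) stands on the counter. The slicer is at (415,410). The block at (617,377) has handles at (608,369) and (657,374). In the side view the left handle (355,272) looks flat with rivets and the right one (383,288) looks round. I'll take close-ups of all three with the wrist camera.

```bash
python3 - <<'E'
from h import *
im,i=load('top0')
g=lambda x,y,z: onz(i,[[x*.7,y*.7]],z)[0]
pts=dict(cas=g(245,378,.09),small=g(172,390,.05),slicer=g(416,400,.09),block=g(617,374,.07),slA=g(390,372,.03),slB=g(385,448,.03),slC=g(450,375,.03),slD=g(445,452,.03))
for k,v in pts.items(): print(k,v.round(3))
print(proj(i,[0.,0,0]))
def look(p,a,name,h=0.30,back=0.03):
    R=Rz(a); tcp=np.array([p[0],p[1],h])-R[:,0]*back
    robot.move_ptp(tcp,R); robot.pause(.3); im,_=snap('wrist',name); return im
a0=np.pi/2
ims=[]
for k,n in (('cas','wc'),('slicer','ws'),('block','wb')):
    ims.append(look(pts[k],a0,n)); print(robot.get_state()['time'],robot.get_state()['qpos'].round(2) if hasattr(robot.get_state()['qpos'],'round') else robot.get_state()['qpos'])
m=np.hstack([x[:, :] for x in ims]); m=cv2.resize(m,(800,200),interpolation=cv2.INTER_AREA)
t=np.vstack([np.hstack(ims[:2]),np.hstack([ims[2],load('side0')[0]])])
cv2.imwrite('pics/m1.png',cv2.cvtColor(cv2.resize(t,(800,600),interpolation=cv2.INTER_AREA),cv2.COLOR_RGB2BGR))
E
```

```text
cas [0.514 0.308 0.09 ]
small [0.494 0.44  0.05 ]
slicer [0.486 0.038 0.09 ]
block [ 0.533 -0.286  0.07 ]
slA [0.534 0.081 0.03 ]
slB [0.409 0.087 0.03 ]
slC [ 0.53  -0.018  0.03 ]
slD [ 0.405 -0.011  0.03 ]
[[303.37617152 487.9519701 ]]
2.25 [-0.69  0.36  0.16  1.53 -0.06  1.26  1.06]
3.65 [-0.39  0.16  0.29  1.79 -0.05  1.2   1.48]
5.2417 [ 0.04  0.41  0.52  1.52 -0.21  1.27  2.16]
```

View pics/m1.png

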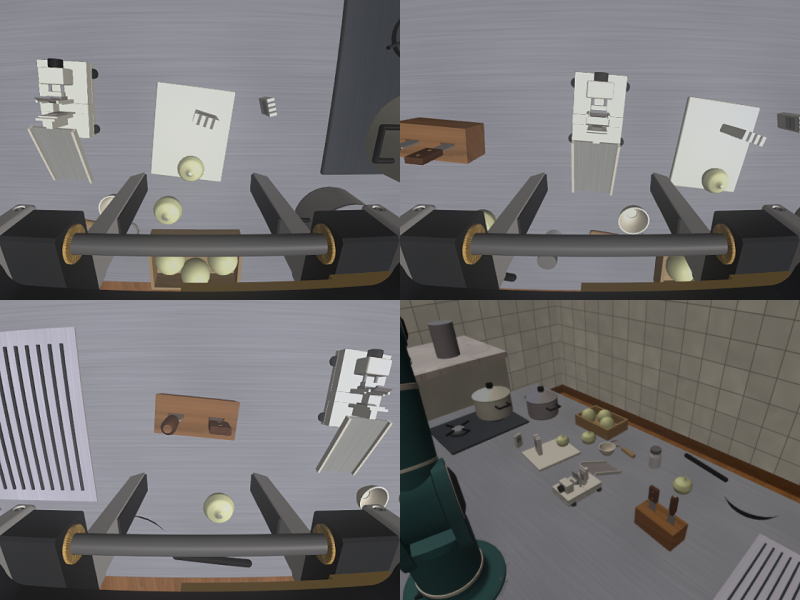

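Cassette candidates: the larger one on the board (wc px ≈(287,168)) and a smaller one on the counter (≈(375,148)). The larger one on the board fits the description. In the block view the left handle (≈(238,178)) is round, and the right one (≈(308,178)) is flat with rivets, so that one is the feeler. I'll confirm both in enlarged crops.

```bash
python3 - <<'E'
from h import *
def crop(n,x,y,w,h,f=4):
    return cv2.resize(cv2.imread(f'pics/{n}.png')[y:y+h,x:x+w],None,fx=f,fy=f,interpolation=cv2.INTER_CUBIC)
A=crop('wc',230,125,100,75); B=crop('ws',230,95,100,75); C=crop('wb',205,125,150,75); C=cv2.resize(C,(400,200))
C=crop('wb',225,130,100,75);D=crop('top0',265,255,60,45,6.6667);D=cv2.resize(D,(400,300))
cv2.imwrite('pics/m2.png',np.vstack([np.hstack([A,B]),np.hstack([C,D])]))
E
```

```text
(no output)
```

View pics/m2.png

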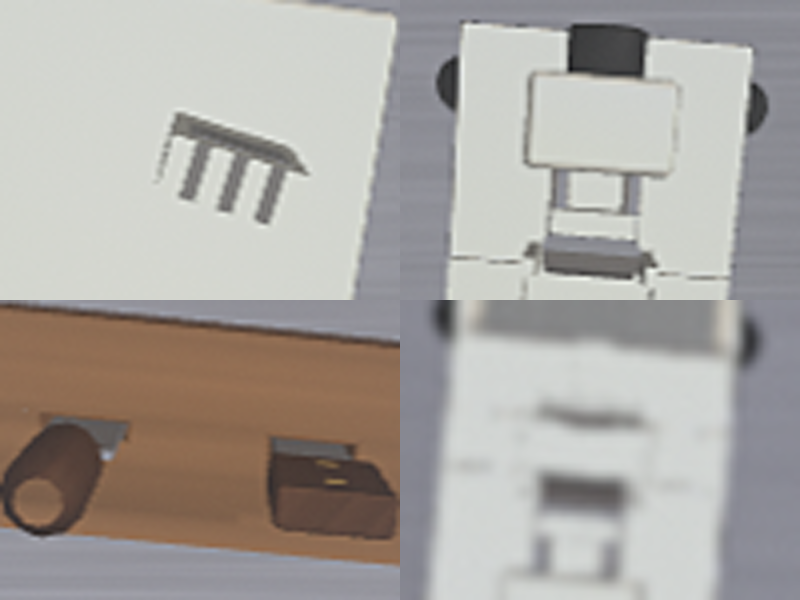

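The crops confirm it. The slab with 3 slots on the board is the cassette, and the right-hand flat handle with brass rivets is the feeler. Next come close looks with the tool yawed as for each grasp.

```bash
cat >> h.py <<'E'
def look(p,a,name,h=0.20,back=0.06):
    R=Rz(a); robot.move_ptp(np.array([p[0],p[1],h])-R[:,0]*back,R); robot.pause(.3); return snap('wrist',name)
E
python3 - <<'E'
from h import *
r=np.radians
look((.533,-.25),r(-6),'w2f',h=.30,back=.07); print(robot.get_state()['qpos'],robot.get_state()['time'])
look((.472,.035),r(87),'w2s',h=.20,back=.07)
look((.514,.305),r(74),'w2c',h=.20,back=.07); print(robot.get_state()['qpos'],robot.get_state()['time'])
ims=[cv2.resize(cv2.imread(f'pics/{n}.png')[0:260,130:430],(400,347),interpolation=cv2.INTER_CUBIC) for n in ('w2c','w2s','w2f')]
ims=[x[:300] for x in ims]; ims.append(np.zeros_like(ims[0]))
cv2.imwrite('pics/m3.png',np.vstack([np.hstack(ims[:2]),np.hstack(ims[2:])]))
E
```

```text
[-0.1280585   0.45142395  0.87041545  1.56879505 -0.35486197  1.28767216
  0.68864158] 6.9667
[-0.86100752  0.52130046  0.50327092  1.59114829 -0.27304073  1.09957939
  1.00158608] 10.0417
```

View pics/m3.png

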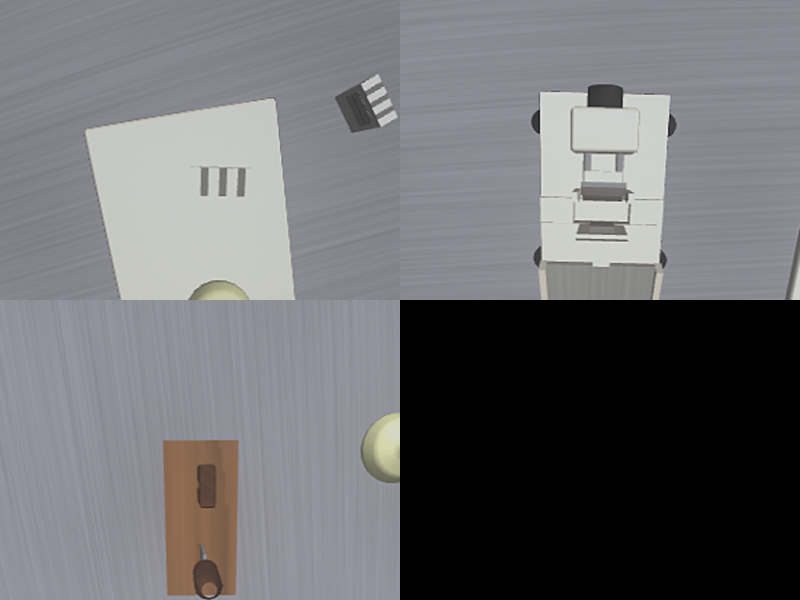

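The slots, deck and handle are all seen nearly square-on. I'll segment them, then overlay the predicted slicer points to check.

```bash
python3 - <<'E'
from h import *
# cassette slots
im,i=load('w2c'); hsv=cv2.cvtColor(im,cv2.COLOR_RGB2HSV)
g=cv2.cvtColor(im,cv2.COLOR_RGB2GRAY)
x0,y0,x1,y1=265,110,325,155
m=(g[y0:y1,x0:x1]<165).astype(np.uint8); n,l,st,ce=cv2.connectedComponentsWithStats(m)
S=[]
for k in range(1,n):
    if st[k,4]>40:
        pts=np.argwhere(l==k)[:,::-1].astype(np.float32)+[x0,y0]; r=cv2.minAreaRect(pts.astype(np.float32))
        S.append(r[0]); print(st[k],r, onz(i,[r[0]],.092)[0].round(4))
S=np.array(S); P=onz(i,S,.092); print('mean',P.mean(0),'proj',proj(i,P.mean(0)))
# slicer deck outline
im,i=load('w2s'); hsv=cv2.cvtColor(im,cv2.COLOR_RGB2HSV); g=cv2.cvtColor(im,cv2.COLOR_RGB2GRAY)
w=((g>185)).astype(np.uint8)
for r in (100,125,150,165,180,190):
    c=np.flatnonzero(w[r,200:360])+200; print(r,c.min(),c.max(), onz(i,[[c.min()-.5,r],[c.max()+.5,r]],.03)[:,:2].round(4).tolist())
for c in (240,250,262,300,315,322):
    rr=np.flatnonzero(w[40:230,c])+40; print('col',c,rr.min(),rr.max(), onz(i,[[c,rr.min()-.5],[c,rr.max()+.5]],.03)[:,:2].round(4).tolist())
# feeler handle: dark brown near (285,140)
im,i=load('w2f'); hsv=cv2.cvtColor(im,cv2.COLOR_RGB2HSV); g=cv2.cvtColor(im,cv2.COLOR_RGB2GRAY)
m=((g<75)).astype(np.uint8)[90:180,250:330]; n,l,st,ce=cv2.connectedComponentsWithStats(m)
for k in range(1,n):
    if st[k,4]>40:
        r=cv2.minAreaRect((np.argwhere(l==k)[:,::-1]+[250,90]).astype(np.float32)); print('feel',st[k],r,onz(i,cv2.boxPoints(r),.155)[:,:2].round(4).tolist())
s=0
b=((hsv[...,0]<20)&(hsv[...,1]>80)&(g>60)).astype(np.uint8); n,l,st,ce=cv2.connectedComponentsWithStats(b[:250]); k=1+st[1:,4].argmax()
r=cv2.minAreaRect(np.argwhere(l==k)[:,::-1].astype(np.float32)); print('block',r,onz(i,[r[0]],.07), [onz(i,cv2.boxPoints(r),.07)[:,:2].round(4).tolist()])
E
```

```text
[ 15  15   7  22 118] ((282.8503723144531, 135.49252319335938), (5.343325138092041, 21.17354965209961), 2.8624050617218018) [0.5129 0.309  0.092 ]
[ 29  15   7  22 125] ((297.0, 135.5), (21.0, 6.0), 90.0) [0.5163 0.3208 0.092 ]
[ 43  16   6  21 123] ((310.5, 136.0), (20.0, 5.0), 90.0) [0.5199 0.332  0.092 ]
mean [0.51638543 0.32061221 0.092     ] proj [[296.78979942 135.65780134]]
100 235 330 [[0.433, -0.0086], [0.4383, 0.0912]]
125 236 328 [[0.4583, -0.0098], [0.4635, 0.0887]]
150 235 326 [[0.4844, -0.0132], [0.4896, 0.0863]]
165 236 326 [[0.5006, -0.0136], [0.5059, 0.0861]]
180 237 324 [[0.5173, -0.0139], [0.5224, 0.0837]]
190 237 323 [[0.5286, -0.015], [0.5337, 0.0824]]
col 240 69 194 [[0.4027, -0.0004], [0.5339, -0.0115]]
col 250 69 195 [[0.4033, 0.0098], [0.5357, -0.0003]]
col 262 69 195 [[0.404, 0.022], [0.5364, 0.0132]]
col 300 71 196 [[0.408, 0.0605], [0.5398, 0.0558]]
col 315 71 196 [[0.4087, 0.0757], [0.5407, 0.0727]]
col 322 71 228 [[0.409, 0.0829], [0.5793, 0.0802]]
feel [ 28  34  14  32 214] ((284.5, 139.5), (31.0, 13.0), 90.0) [[0.5335, -0.2382], [0.5462, -0.2395], [0.5434, -0.2695], [0.5304, -0.2681]]
block ((280.5, 162.5), (115.0, 55.0), 90.0) [[ 0.5317104  -0.28625203  0.07      ]] [[[0.5052, -0.2122], [0.5727, -0.2192], [0.561, -0.3676], [0.4866, -0.3599]]]
```

```bash
python3 - <<'E'
from h import *
im,i=load('w2s'); yaw=np.radians(-4.5); o=np.array([.4957,.0364,0]); R=np.array([[np.cos(yaw),-np.sin(yaw),0],[np.sin(yaw),np.cos(yaw),0],[0,0,1]])
x0,y0,f=220,60,6
v=cv2.resize(cv2.cvtColor(im,cv2.COLOR_RGB2BGR)[y0:y0+100+40-45,x0:x0+130],None,fx=f,fy=f,interpolation=cv2.INTER_CUBIC)
v=cv2.resize(cv2.cvtColor(im,cv2.COLOR_RGB2BGR)[y0:y0+100+40-43+3,x0:x0+130],None,fx=f,fy=f,interpolation=cv2.INTER_CUBIC)
y0=100; v=cv2.resize(cv2.cvtColor(im,cv2.COLOR_RGB2BGR)[y0-35:y0+65+35-35,x0:x0+130],None,fx=f,fy=f,interpolation=cv2.INTER_CUBIC); y0-=35
v=cv2.resize(cv2.cvtColor(im,cv2.COLOR_RGB2BGR)[y0+35:y0+135,x0:x0+130],None,fx=f,fy=f,interpolation=cv2.INTER_CUBIC); y0+=35
def poly(x,y,z,c):
    P=np.array([[a,b,z] for a,b in ((x[0],y[0]),(x[1],y[0]),(x[1],y[1]),(x[0],y[1]))])@R.T+o
    p=((proj(i,P)-[x0,y0]+.5)*f).astype(np.int32); cv2.polylines(v,[p],True,c,1)
    print(proj(i,P).round(1).tolist())
poly((-.075,-.045),(-.024,.024),.066,(0,0,255))
poly((-.0102,.0102),(-.0232,.0232),.03,(255,0,0))
poly((.0105,.02),(-.018,.018),.09,(0,160,0))
poly((-.021,-.009),(-.015,.015),.09,(255,0,255))
poly((-.09,.06),(-.05,.05),.03,(0,160,160))
cv2.imwrite('pics/ov.png',v); print(v.shape)
E
```

```text
[[257.1, 79.2], [256.8, 113.2], [308.0, 114.6], [309.6, 80.6]]
[[259.6, 148.0], [259.4, 166.8], [301.6, 167.9], [302.5, 149.1]]
[[261.1, 176.3], [261.0, 186.6], [300.4, 187.6], [300.9, 177.3]]
[[264.9, 140.9], [264.7, 154.6], [298.5, 155.5], [299.1, 141.8]]
[[234.1, 68.2], [235.5, 209.9], [323.0, 212.0], [332.2, 70.9]]
(600, 780, 3)
```

View pics/ov.png

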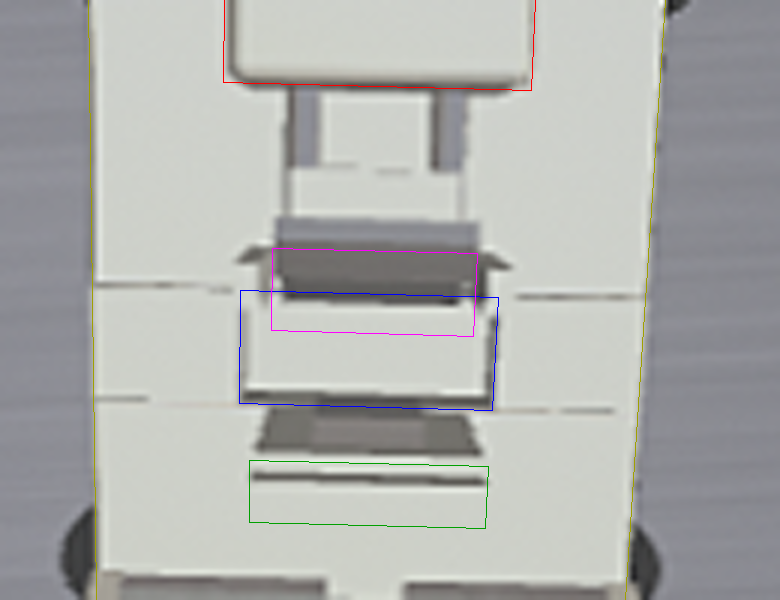

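The overlay agrees to about 1 px. The features sit roughly 1 mm towards -x, so I take the origin as (0.4947, 0.0365) and yaw -4.5°. Now I'll grasp the cassette and check it in hand.

```bash
python3 - <<'E'
from h import *
R=Rz(np.radians(73.3)); c=np.array([.5164,.3206])
robot.move_ptp([*c,.14],R); robot.move_linear([*c,.070],.08)
robot.gripper_to(.03); s=robot.get_state(); print(s['opening'],s['grasp_force'],s['ee_pos'])
robot.move_linear([*c,.24],.15); robot.pause(.3)
s=robot.get_state(); print(s['opening'],s['grasp_force'],s['ee_pos'],s['force'],s['time'])
im,i=snap('wrist','hand1')
p=np.array(s['ee_pos'])+[0,0,.022]; print('expected top centre px',proj(i,p))
v=cv2.cvtColor(im,cv2.COLOR_RGB2BGR)[200:400,150:420]; cv2.imwrite('pics/hand1b.png',cv2.resize(v,None,fx=2.9,fy=2.9,interpolation=cv2.INTER_CUBIC))
E
```

```text
0.04414413782577651 29.97805416584015 [0.51640528 0.32058981 0.07000575]
0.04397901608855205 29.97808277606964 [0.51633355 0.320539   0.23967079] [-0.44238382  0.16350742 -1.32923134] 13.9417
expected top centre px [[277.89302439 288.4113376 ]]
```

View pics/hand1b.png

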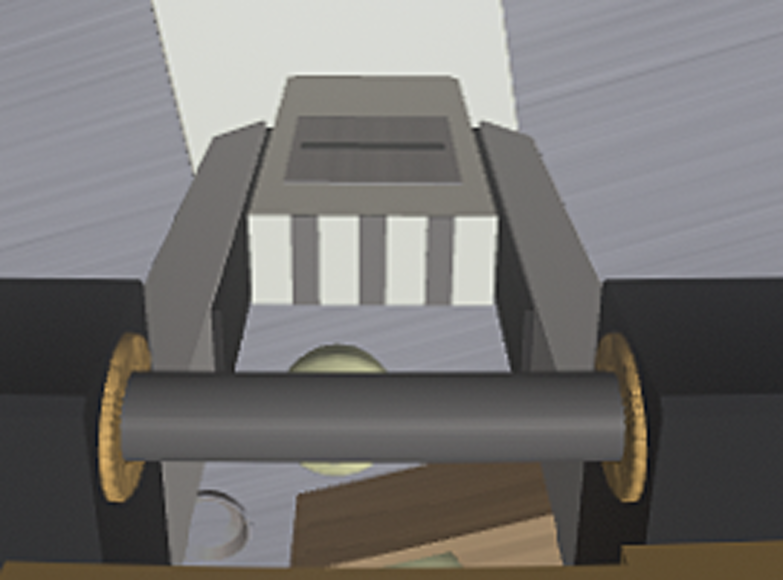

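The cassette is in hand and square, with its top between rows 274 and 305, right where expected. Inserting it.

```bash
python3 - <<'E'
from h import *
im,i=load('hand1'); e=np.array([0.51633355,0.320539,0.23967079]); R0=Rz(np.radians(73.3))
q=onz(i,[[278.1,274.0],[278.1,304.7]],e[2]+.022); off=(q.mean(0)-e)@R0; print('len',np.linalg.norm(q[0]-q[1]),'off tool',off)
a=np.radians(85.5); R=Rz(a); o=np.array([.4947,.0365,0])
ox=np.clip(off[0],-.0015,.0015); t=o-R[:,0]*ox
up=np.array([0,0,1.])
robot.move_ptp(t+up*.24,R); robot.move_linear(t+up*.155,.12); robot.pause(.2)
f0=np.array(robot.get_state()['force'])
for z in (.125,.10,.085,.068):
    hit=robot.move_linear(t+up*z,.04,threshold=18); s=robot.get_state()
    print(z,hit,np.round(s['ee_pos'],4),np.round(np.array(s['force'])-f0,1),s['opening'],s['time'])
    if hit: break
E
```

```text
len 0.018134724357932928 off tool [-0.00072184  0.00010784 -0.022     ]
0.125 False [0.4941 0.0365 0.1252] [-1.   0.7  1.2] 0.04413921733832923 17.05
0.1 False [0.4941 0.0364 0.0999] [ 4.2  0.1 -5.4] 0.043526068669000544 17.825
0.085 False [0.4941 0.0365 0.0846] [ 5.5 -0.4 -7.1] 0.04377061841486511 18.35
0.068 True [0.4942 0.0366 0.0678] [ 0.2 -0.9  5.4] 0.044128557079674176 18.8
```

```bash
python3 - <<'E'
from h import *
s=robot.get_state(); e=np.array(s['ee_pos']); up=np.array([0,0,1.]); print(np.round(s['force'],1))
robot.move_linear(e-up*.002,.02,threshold=15); s=robot.get_state(); print(np.round(s['ee_pos'],4),np.round(s['force'],1))
robot.gripper_to(.07); robot.pause(.5); print(np.round(robot.get_state()['force'],1))
R=np.array(s['tool_rot']); e=np.array(s['ee_pos'])
robot.move_linear([e[0],e[1],.2],.15)
robot.move_linear(np.array([.4947,.0365,.2])-R[:,0]*.07,.15); robot.pause(.3)
im,i=snap('wrist','seat1'); print(robot.get_state()['time'])
yaw=np.radians(-4.5); o=np.array([.4947,.0365,0]); Rs=np.array([[np.cos(yaw),-np.sin(yaw),0],[np.sin(yaw),np.cos(yaw),0],[0,0,1]])
v=cv2.resize(cv2.cvtColor(im,cv2.COLOR_RGB2BGR)[100:200,220:350],None,fx=6,fy=6,interpolation=cv2.INTER_CUBIC)
P=np.array([[a,b,.09] for a,b in ((-.009,-.022),(.009,-.022),(.009,.022),(-.009,.022))])@Rs.T+o
cv2.polylines(v,[((proj(i,P)-[220,100]+.5)*6).astype(np.int32)],True,(255,0,0),1); cv2.imwrite('pics/seat1b.png',v)
E
```

```text
[ 0.3 -0.8  4. ]
[0.495  0.0365 0.0665] [-0.5  0.4  6.8]
[ 0.3 -0.6  0.4]
22.1167
```

View pics/seat1b.png

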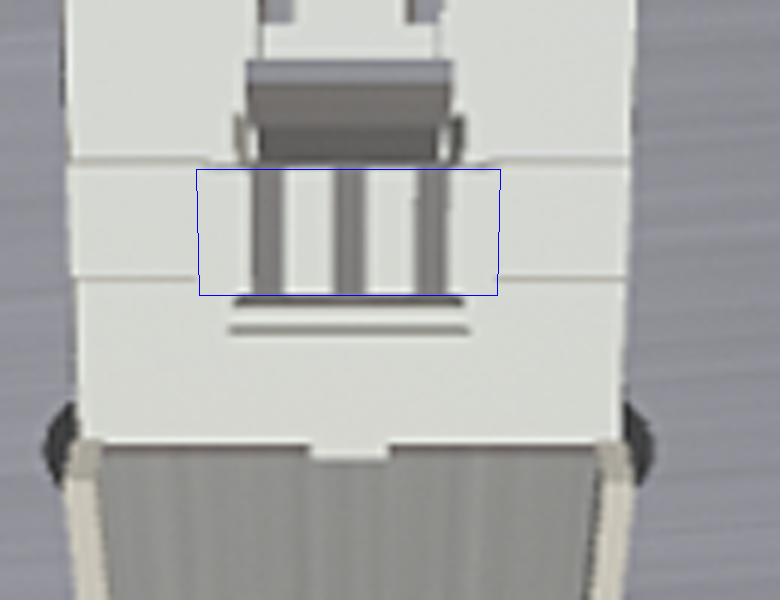

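The cassette is seated. The pictured slots span rows 163–297, against a predicted 169–295, centred at col 349 against 348. Its top is level with the backrest top. I'll measure its centre numerically, then fetch the feeler.

```bash
python3 - <<'E'
from h import *
im,i=load('seat1'); g=cv2.cvtColor(im,cv2.COLOR_RGB2GRAY)
for c in (264.2,278.0,291.6):
    col=g[115:165,int(round(c))-1:int(round(c))+1].mean(1); 
    print([int(x) for x in col])
x0=259;p=g[128:146,x0:x0+40].mean(0); print([int(x) for x in p])
a=np.radians(-5.8); R=Rz(a)
print('ik slicer',robot.ik([.4947-.009,.0365,.15],Rz(np.radians(-4.5))))
c=np.array([.538,-.254])
robot.gripper_to(.06)
robot.move_ptp([*c,.26],R); robot.move_linear([*c,.130],.1)
robot.gripper_to(.004); s=robot.get_state(); print(s['opening'],s['grasp_force'],np.round(s['ee_pos'],4),np.round(s['force'],1))
robot.pause(.2)
hit=robot.move_linear([*c,.22],.1,threshold=25); robot.pause(.2); s=robot.get_state(); print(hit,s['opening'],s['grasp_force'],np.round(s['ee_pos'],4),np.round(s['force'],1),s['time'])
snap('wrist','fh1'); snap('side','fh1s')
E
```

```text
[113, 113, 111, 110, 112, 106, 93, 86, 86, 84, 93, 93, 112, 125, 126, 125, 126, 125, 124, 125, 124, 126, 125, 125, 125, 125, 126, 125, 125, 124, 125, 124, 124, 125, 113, 104, 190, 221, 223, 159, 153, 219, 216, 214, 213, 214, 214, 213, 213, 213]
[115, 114, 112, 113, 113, 110, 99, 94, 96, 96, 94, 91, 121, 131, 126, 126, 126, 126, 127, 126, 125, 126, 126, 126, 126, 126, 126, 126, 125, 126, 125, 126, 126, 125, 128, 108, 191, 220, 223, 159, 153, 219, 216, 213, 213, 214, 213, 214, 213, 214]
[115, 115, 113, 113, 113, 108, 97, 91, 91, 89, 89, 91, 121, 129, 126, 126, 126, 126, 126, 127, 126, 126, 126, 126, 126, 126, 126, 125, 126, 125, 126, 126, 126, 127, 115, 105, 190, 221, 223, 160, 152, 219, 216, 214, 214, 213, 214, 213, 213, 214]
[214, 219, 192, 115, 124, 126, 123, 128, 180, 221, 215, 214, 213, 214, 216, 211, 168, 119, 125, 126, 121, 144, 196, 219, 214, 214, 213, 214, 218, 202, 151, 121, 126, 126, 120, 156, 205, 217, 214, 213]
ik slicer [-0.92470369  0.40230821  0.95811262  2.04423522 -0.4205256   0.90212668
  0.18565511]
0.011877771359325516 29.986411929130554 [ 0.5372 -0.254   0.1299] [-6.   2.2  2.6]
False 0.011642163323243667 29.99309241771698 [ 0.5378 -0.254   0.2196] [-1.  -0.6 -1.5] 27.3667
```

```bash
python3 - <<'E'
from h import *
im,i=load('seat1'); q=onz(i,[[278,126.6],[278,148.8]],.09); print(q)
yaw=np.radians(-4.5); ux=np.array([np.cos(yaw),np.sin(yaw),0]); o=np.array([.4947,.0365,0])
print('slicer x of edges',(q-o)@ux, 'y', (q-o)@np.array([-ux[1],ux[0],0]))
a=load('fh1')[0][180:400,150:420]; si=load('fh1s'); p=proj(si[1],[.538,-.254,.17])[0].astype(int); print(p)
b=si[0][p[1]-65:p[1]+65,max(p[0]-65,0):p[0]+65]
v=np.hstack([cv2.resize(a,(450,367)),cv2.resize(b,(350,367),interpolation=cv2.INTER_CUBIC)])
cv2.imwrite('pics/m5.png',cv2.cvtColor(v,cv2.COLOR_RGB2BGR))
E
```

```text
[[0.48476897 0.03764356 0.09      ]
 [0.50376664 0.03616006 0.09      ]]
slicer x of edges [-0.00999014  0.00906536] y [0.00036085 0.00037247]
[357 256]
```

View pics/m5.png

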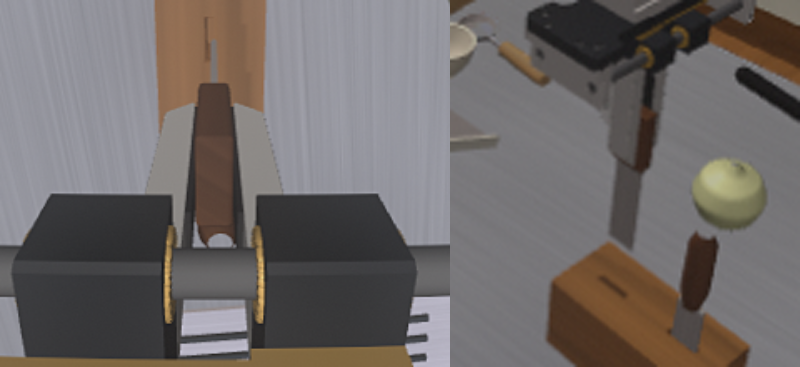

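```bash
python3 - <<'E'
from h import *
im,i=load('fh1'); e=np.array([.5378,-.254,.2196]); R=Rz(np.radians(-5.8))
for x in (.016,-.016):
    for z in (-.025,.025): print('tool x',x,'z',z,proj(i,e+R@np.array([x,0,0])+[0,0,z]).round(1))
c=im[225:330,276:281].mean(1).astype(int)  # along handle
print([(225+k,v.tolist()) for k,v in enumerate(c) if k%3==0])
E
```

```text
tool x 0.016 z -0.025 [[278.9 228.6]]
tool x 0.016 z 0.025 [[279.  262.3]]
tool x -0.016 z -0.025 [[278.8 272.7]]
tool x -0.016 z 0.025 [[278.9 317.5]]
[(225, [125, 115, 110]), (228, [127, 118, 113]), (231, [78, 59, 51]), (234, [79, 60, 52]), (237, [79, 61, 53]), (240, [80, 61, 53]), (243, [80, 61, 53]), (246, [79, 61, 53]), (249, [80, 61, 53]), (252, [80, 61, 53]), (255, [79, 61, 53]), (258, [80, 61, 53]), (261, [85, 64, 56]), (264, [93, 70, 59]), (267, [95, 71, 60]), (270, [94, 70, 59]), (273, [89, 68, 57]), (276, [89, 68, 58]), (279, [91, 68, 58]), (282, [92, 69, 58]), (285, [93, 69, 58]), (288, [93, 70, 59]), (291, [87, 66, 56]), (294, [87, 66, 55]), (297, [89, 67, 56]), (300, [89, 66, 55]), (303, [89, 66, 55]), (306, [90, 67, 55]), (309, [92, 68, 56]), (312, [94, 69, 57]), (315, [76, 57, 49]), (318, [90, 65, 54]), (321, [127, 119, 121]), (324, [145, 146, 155]), (327, [150, 150, 159])]
```

The feeler is held upright and centred, with its edges within about 1.5 px of prediction. The round spreader is still in its slot. Inserting the blade.

```bash
cat >> h.py <<'E'
yaw=np.radians(-4.5); RS=np.array([[np.cos(yaw),-np.sin(yaw),0],[np.sin(yaw),np.cos(yaw),0],[0,0,1]]); OS=np.array([.4947,.0365,0])
W=lambda x,y,z: OS+RS@np.array([x,y,z])
def st(f0=0):
    s=robot.get_state(); p=RS.T@(np.array(s['ee_pos'])-OS); f=RS.T@(np.array(s['force'])-f0)
    print('slicer mm',(p*1e3).round(2),'tip',round(p[2]*1e3-105,1),'F',f.round(2),'grip',round(s['grasp_force'],1),'t',s['time']); return s
E
python3 - <<'E'
from h import *
R=Rz(yaw); e=robot.get_state()['ee_pos']; T=.105
robot.move_linear([e[0],e[1],.26],.15)
robot.move_ptp(W(-.013,0,.25),R); robot.move_linear(W(-.013,0,.09+T+.012),.1); robot.pause(.3)
f0=np.array(st()['force'])
print(robot.move_linear(W(-.013,0,.075+T),.03,threshold=4)); robot.pause(.2); s=st(f0)
if abs(s['ee_pos'][2]-.18)<.002:
    f1=np.array(s['force'])
    for k in range(1,10):
        robot.move_linear(W(-.013+.0005*k,0,.075+T),.01); robot.pause(.1); s=st(f0)
        if (RS.T@(np.array(s['force'])-f1))[0]<-1.5: break
E
```

```text
slicer mm [-1.2860e+01  1.9000e-01  2.0731e+02] tip 102.3 F [-0.11 -0.33 -0.93] grip 30.0 t 29.975
False
slicer mm [-1.2990e+01  5.0000e-02  1.8009e+02] tip 75.1 F [-0.29  0.    0.37] grip 30.0 t 31.225
slicer mm [-12.49  -0.   179.99] tip 75.0 F [ 0.8   0.62 -0.15] grip 30.0 t 31.575
slicer mm [-1.2020e+01 -1.0000e-02  1.7998e+02] tip 75.0 F [0.15 0.39 0.1 ] grip 30.0 t 31.925
slicer mm [-11.51   0.   180.  ] tip 75.0 F [0.83 0.25 0.15] grip 30.0 t 32.275
slicer mm [-1.1000e+01 -3.0000e-02  1.8001e+02] tip 75.0 F [-0.05  0.85  0.3 ] grip 30.0 t 32.625
slicer mm [-1.0490e+01 -2.0000e-02  1.8001e+02] tip 75.0 F [0.18 0.55 0.63] grip 30.0 t 32.975
slicer mm [-1.0020e+01  1.0000e-02  1.7999e+02] tip 75.0 F [-0.14  0.23  0.64] grip 30.0 t 33.325
slicer mm [-9.6500e+00 -2.0000e-02  1.7996e+02] tip 75.0 F [-1.66  0.12  0.76] grip 30.0 t 33.675
slicer mm [ -9.09   0.   179.97] tip 75.0 F [-1.6  -0.37  0.71] grip 30.0 t 34.025
slicer mm [-8.5200e+00  1.0000e-02  1.7999e+02] tip 75.0 F [-2.39  0.53  1.79] grip 30.0 t 34.375
```

Contact shows at about -9.8 mm, so the cassette face is near -8.3 mm. I'll descend with the mid-plane at -9.0 mm.

```bash
python3 - <<'E'
from h import *
robot.move_linear(W(-.009,0,.180),.01); robot.pause(.2); f0=np.array(st()['force'])
for z in (.065,.055,.050,.046,.043,.040):
    h=robot.move_linear(W(-.009,0,z+.105),.02,threshold=14); robot.pause(.1); s=st(f0)
    if h: print('stop'); break
robot.pause(.3); st(f0)
im,i=snap('side','fin'); p=proj(i,W(-.009,0,.09))[0].astype(int)
cv2.imwrite('pics/finb.png',cv2.resize(cv2.cvtColor(im,cv2.COLOR_RGB2BGR)[p[1]-55:p[1]+45,p[0]-65:p[0]+65],None,fx=6,fy=6,interpolation=cv2.INTER_CUBIC))
E
```

```text
slicer mm [ -9.02  -0.   179.99] tip 75.0 F [-2.07 -0.39 -1.75] grip 30.0 t 34.825
slicer mm [-9.0100e+00 -5.0000e-02  1.6999e+02] tip 65.0 F [ 0.17  0.08 -0.01] grip 30.0 t 35.575
slicer mm [-8.99e+00 -3.00e-02  1.60e+02] tip 55.0 F [-1.01  0.09 -1.25] grip 30.0 t 36.325
slicer mm [-8.7000e+00  6.0000e-02  1.5503e+02] tip 50.0 F [2.79 0.84 0.38] grip 30.0 t 36.825
slicer mm [ -8.88   0.   151.01] tip 46.0 F [ 5.37  0.43 -2.26] grip 30.0 t 37.275
slicer mm [-9.0900e+00  2.0000e-02  1.4786e+02] tip 42.9 F [ 4.8   0.49 -3.87] grip 30.0 t 37.675
slicer mm [-9.0700e+00 -1.0000e-02  1.4487e+02] tip 39.9 F [ 3.93  0.3  -3.01] grip 30.0 t 38.075
slicer mm [-9.0400e+00 -2.0000e-02  1.4497e+02] tip 40.0 F [ 3.92  0.25 -3.13] grip 30.0 t 38.375
```

View pics/finb.png

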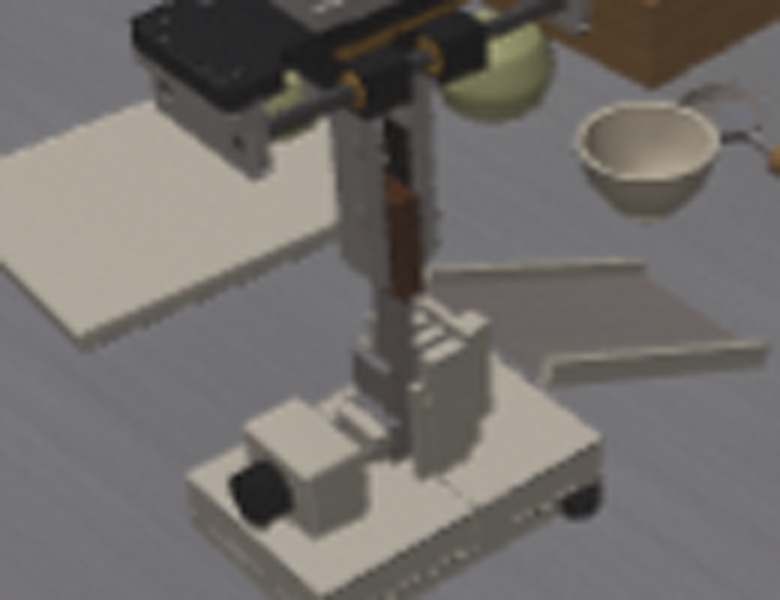

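The picture shows the blade between gauge plate and cassette at about (395,380). The cassette top is level with the backrest (450,330), and the gripper still holds the handle. The forces fit a two-sided pinch: the earlier contact alone gave -2 N, and the net is now +2 N with about 4 N expected from the gauge. The tip is at 40 mm, 10 mm above the deck. Handing in.

```bash
python3 -c "
from h import *
st(); print(robot.sign_off())"
```

```text
slicer mm [-9.0400e+00 -1.0000e-02  1.4498e+02] tip 40.0 F [ 1.59 -0.23 -5.94] grip 30.0 t 38.425
the job is handed in; nothing more can be done
None
```

I handed the job in at 38.4 s: the cassette is pressed home and released, and the feeler is still gripped upright in the nip with its end about 50 mm below the mouth; the pinch is inferred from tool forces, and no verdict came back.

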